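# Oil the jig's post and hold the monitor-arm casting over it

## Task

Oil the jig's post by pressing the white spray cap of the can clipped to the jig fully down and letting it spring back. Then pick up the long monitor-arm casting (the one with a big hub at one end and a small eye at the other) by its balance point and hold it level above the jig with the hub over the post and the eye over the pin, the hub's underside about 3 cm clear of the top of the post, ready to be lowered on. Finish while still holding it there, without shifting the short link, screwdriver, power driver or dish that lie around them.

Things in the scene. Friction and masses are not known exactly. Their poses are not given: they have to be found in the camera images.
- spray_cap (a joint): how far the can's spray cap is pressed down, m: 0 up (at rest), 0.005 fully down. It needs about 3 N to start and 10 N to hold it fully down, and springs back by itself.
- cap_top (a point): centre of the top of the spray cap: white, round, 33 mm across, 20 mm high, on a 45 mm wide aluminium oil can that stands upright, clipped fast to a side wing of the jig; its top is 152 mm above the bench when up. The can stands 150 mm from the post, to the jig's own -y side. A thin tube (look only) runs from the cap towards the post.
- jig_post (a point): centre of the top of the jig's upright steel post (28 mm thick, its top 95 mm above the bench, 45 mm above the 60 mm wide round seat it stands on). The jig is a dark steel plate 320 x 110 mm and 12 mm thick fixed to the bench, somewhere else and at another angle each time. Axes: x towards the pin, z up.
- jig_pin (a point): centre of the top of the jig's thin pin (9 mm thick, its top 80 mm above the bench) on a square block, 220 mm from the post along the jig's x. 125 mm from the post, on the jig's +y side, stands an open toggle clamp: it begins 49 mm from the line from post to pin, is 34 mm wide along it and reaches 130 mm above the bench.
- bracket_balance (a point): balance point (centre of mass along the length) of the casting, half-way up its beam: 58 mm from the hub's axis, 162 mm from the eye's. Plain aluminium, lies flat on the bench, 262 mm long, 0.5 to 0.8 kg. Here the straight flat-sided beam is 26 mm wide and 24 mm high, its middle 28 mm above the underside of hub and eye. Axes: x along the beam towards the eye, z up.
- bracket_bore (a point): centre of the hub's 32 mm through bore at its underside (on the bench at the start). Hub: 56 mm across, 48 mm high, at the heavy end of the casting. Axes as bracket_balance
- bracket_eye (a point): centre of the eye's 11 mm through hole at its underside (on the bench at the start), 220 mm from the hub's axis. Eye: 28 mm across, 38 mm high. Axes as bracket_balance
- short_link: leave alone: short aluminium link lying near the casting, 172 mm long, 26 mm high, with two equal round ends 32 mm across; origin under its middle
- screwdriver: leave alone: red-handled screwdriver 200 mm long lying beside the jig, near the can; origin under its middle, x towards the tip
- screw_dish: leave alone: steel bowl 90 mm across and 28 mm high, right of the jig, nearer the robot; origin under its middle
- driver: leave alone: blue and black power screwdriver, a tube 217 mm long and 37 mm thick, lying right of the jig; origin under its middle

How it is judged:
By the outcome, as a careful person would: the job done as asked, in the order asked, and still so for the second after the job is handed in, while the arm keeps its last pose, push and grip.
It also fails if it takes over 48 s, if anything falls off the work surface, if the arm or the gripper's body presses on something with over 40 N, if the wrist force passes 120 N, or if a joint passes its speed limit or range.

## Robot

A 7-joint arm with a two-finger parallel gripper is mounted at the origin on the work surface. World frame = base frame: x ahead of the robot, y to its left, z up, the work surface at z = 0. Lengths are in m, angles in rad, forces in N, time in s.
With the tool pointing down it reaches from about 0.425 to 0.925 m from the base axis. Payload 6.8 kg.
Tool frame: the origin (TCP) lies on the front face of the gripper's body, between the roots of the fingers; the fingertips stand 73 mm ahead of it and the grasp point (between the pads) lies 54 mm ahead of it; z points along the fingers, y is the line along which they close (so a half turn about z gives the same grasp; the last joint's range is limited). The gripper opens to 85 mm and grips with 20 to 120 N. Pads are 22 mm wide; open, the fingers measure 114 mm over their backs; the gripper's body (76 mm by 85 mm) begins 54 mm behind the grasp point. The pads swing forward as they close: fully open they stand 13 mm farther back than shut.
Start: joints at [1.049, 0.477, 0.022, 1.555, -0.011, 1.109, -0.083], TCP at [0.271, -0.618, 0.304] pointing down, gripper open.
Joint ranges: [-2.96, 2.96], [-0.34, 2.1], [-1.41, 1.46], [0.24, 2.44], [-1.37, 4.51], [0.17, 1.92], [-2.96, 2.96]. Speed limits (rad/s): [2.39, 2.39, 3.14, 3.14, 3.14, 3.14, 3.14].

## Interface

Orientations are given as a unit quaternion [w, x, y, z].
In Python, from station import bot, optics gives the robot as it stands.
- The arm moves only by the tool drive_tool, never from a script. Its argument "deltas" is a list of rows, each an object with "gripper": the closure in counts, from 0 (fully open) to 255 (shut); "offset": the shift along the tool's x, y, z in units of 1000 mm (1.0 is 1000 mm), a list of three; "angular": the turn, a rotation vector about the tool's x, y, z in units of 45 degrees (1.0 is 45 degrees), a list of three. In form: [{"gripper": gripper, "offset": [dx, dy, dz], "angular": [rx, ry, rz]}, ...]. A call has 1 to 5 rows; each row is the pose to reach, as a shift and turn from the pose commanded when the call began, along the tool's axes at that moment; what a row does not reach only later rows make up. A row lasts 1/10 s, in which the tool goes at most 50 mm and 8.59 degrees, less where a joint would pass 70% of its speed; a pose out of reach is approached as far as the arm can. A call with a number of a shift or a turn outside -1 to 1 is refused whole. A call with a gripper value outside its range is refused whole. The fingers move at their own pace and stop on an object; "grip_force" is the grip in N (left out, the last holds). Time passes only in rows, so rows that repeat a pose let the fingers close. It gives the time, the measured TCP pose, the force, the opening and the grip force at its end, in the units of the state.
- bot.get_obs(): the state, without advancing time (a new reading comes with each control period).
- optics.read_camera(name): name is "scene" or "top"; returns the picture (420x560x3 uint8, blue, green, red); there is no depth.
- optics.camera_model(name): a dict with "fx", "fy", "cx", "cy" (pixels), "cam_to_world" (4x4, takes a point from camera to world coordinates). Camera axes: x right, y up, looking along -z (the intrinsics and any distortion apply to the point x, -y, -z); pixel columns grow to the right and rows downward; lengths in m; the calibration is good to about 2 mm. A picture is of the moment at which its call begins. camera_model takes no time and is no camera call.
- bot.hand_in(): hands the job in; it is judged then, once.
The state is a dict: "t": time; "q": joint angles; "joint_vel": joint speeds; "joint_torque": joint torques, N m; "eef_pos": TCP position; "tool_rot": TCP orientation; "contact_force": force on the tool from outside, world axes, zero at the start; "torque": the same for the moment, N m; "gripper_width": opening from 0.0 (shut) to 1.0 (fully open); "grasp_force": force on a finger pad.
Only numpy, scipy, OpenCV 4.12 (cv2) and the standard library are available. Lean on these libraries where they do the work, as an engineer would, in place of code of your own. Each camera call takes 0.05 s, during which the arm holds its last target. There are 200 camera calls.

## Working session

There is one attempt and no reset: what is moved stays moved. The work goes in short steps, Python scripts to look and compute and a tool call to move; the robot and the scene stay as the last step left them, time stands still between calls to the robot, and variables do not carry over. Pictures are saved under pics/ and viewed, at most 10 in all, crops included, and the job is handed in when it is done.

Besides the shell and the picture viewer there is one more tool, called after "Emit:" as name([rows], argument=value, ...), one row to a line, values as JSON. drive_tool: Moves the arm, as the interface text tells. Its arguments: {"type":"object","properties":{"deltas":{"type":"array"},"grip_force":{"type":"number"}},"required":["deltas"]}

```bash
mkdir -p pics
python3 - <<'E'
from station import bot, optics
import cv2
o=bot.get_obs()
print({k:o[k] for k in('t','eef_pos','tool_rot','gripper_width','contact_force')})
for n in('scene','top'):
    cv2.imwrite(f'pics/{n}0.png',optics.read_camera(n)); m=optics.camera_model(n); print(n,m)
E
```

```text
{'t': 0.0, 'eef_pos': array([ 0.27121529, -0.61761122,  0.30292103]), 'tool_rot': array([-8.78462265e-04,  9.78668533e-01,  2.05443586e-01, -2.51412417e-04]), 'gripper_width': 0.9966408004203127, 'contact_force': array([-0.31970608,  0.22239745,  0.55061508])}
scene {'fx': 429.705573680726, 'fy': 429.705573680726, 'cx': 277.5072239328453, 'cy': 210.19244503992988, 'cam_to_world': array([[-0.01298581, -0.53160995,  0.84688974,  1.65065825],
       [ 0.99989132, -0.01281542,  0.00728737, -0.01810142],
       [ 0.00697921,  0.84689233,  0.5317186 ,  0.8311876 ],
       [ 0.        ,  0.        ,  0.        ,  1.        ]])}
top {'fx': 472.28599860617163, 'fy': 472.28599860617163, 'cx': 276.76557874497985, 'cy': 216.18237034591164, 'cam_to_world': array([[ 0.07824175,  0.97334796, -0.21557359,  0.22967849],
       [-0.99692831,  0.07563362, -0.02033455, -0.03692433],
       [-0.00348798,  0.21650243,  0.97627585,  1.41269439],
       [ 0.        ,  0.        ,  0.        ,  1.        ]])}
```

View pics/scene0.png

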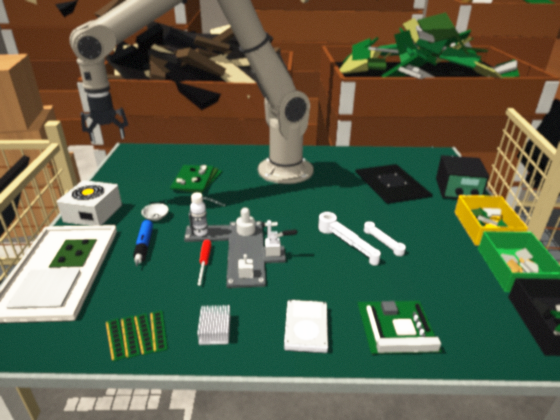

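View pics/top0.png

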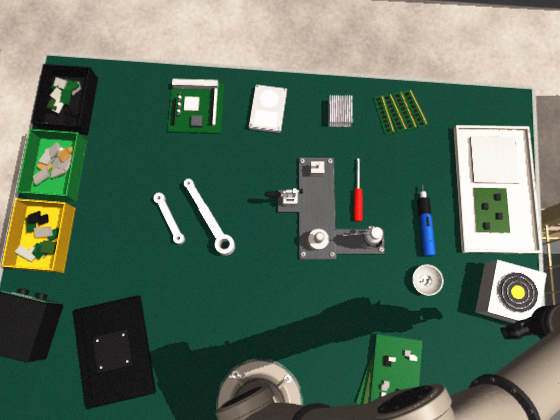

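The top view shows the post near (318,236), pin (317,165), cap (375,234), casting hub (225,243) and eye (189,183). I'll enlarge both views to get closer readings.

Run:
```python
import cv2
a=cv2.imread('pics/top0.png')[150:265,140:400]; cv2.imwrite('pics/c1.png',cv2.resize(a,None,fx=3,fy=3,interpolation=cv2.INTER_CUBIC))
a=cv2.imread('pics/scene0.png')[185:290,180:385]; cv2.imwrite('pics/c2.png',cv2.resize(a,None,fx=3.9,fy=3.9,interpolation=cv2.INTER_CUBIC))
```

```text
(no output)
```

View pics/c1.png

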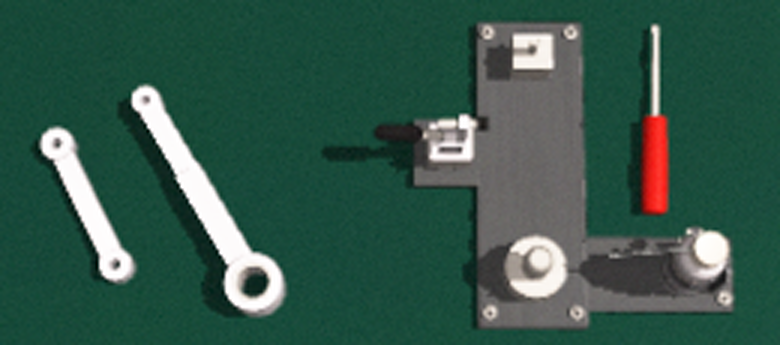

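View pics/c2.png

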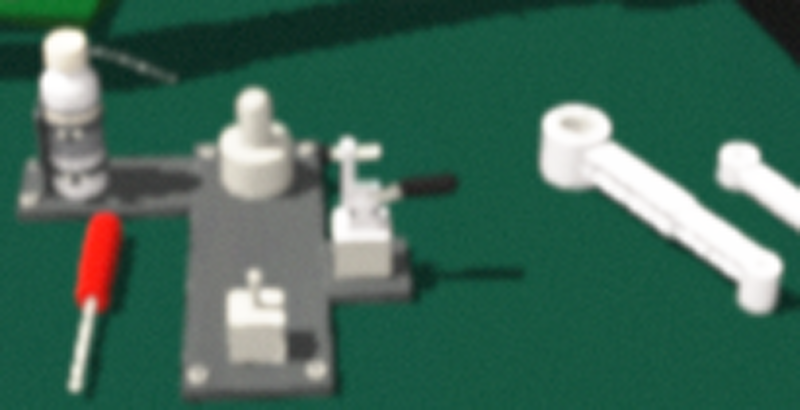

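c1: cap top (711,247), post top (540,257), seat disc centre (535,267), pin top about (533,47), hub top (254,283) and eye top (146,98). c2: cap top (68,38), post top (254,95), pin top (254,273), hub top (576,123) and eye top (759,263).

```bash
cat > h.py <<'E'
import numpy as np
from station import bot, optics
from scipy.optimize import least_squares
from scipy.spatial.transform import Rotation as R
M={n:optics.camera_model(n) for n in('scene','top')}
def proj(n,P):
    m=M[n]; T=np.linalg.inv(m['cam_to_world']); p=T[:3,:3]@P+T[:3,3]; 
    return np.array([m['cx']+m['fx']*p[0]/-p[2], m['cy']-m['fy']*p[1]/-p[2]])
def ray(n,uv,z):
    m=M[n]; C=m['cam_to_world']; d=C[:3,:3]@[(uv[0]-m['cx'])/m['fx'],-(uv[1]-m['cy'])/m['fy'],-1]
    return C[:3,3]+d*(z-C[2,3])/d[2]
def top(u,v): return ('top',((u+.5)/3-.5+140,(v+.5)/3-.5+150))
def sc(u,v): return ('scene',((u+.5)/3.9-.5+180,(v+.5)/3.9-.5+185))
def fit(obs,g):
    def pt(p,l): c,s=np.cos(p[2]),np.sin(p[2]); return np.array([p[0]+c*l[0]-s*l[1],p[1]+s*l[0]+c*l[1],l[2]])
    r=least_squares(lambda p:np.concatenate([proj(n,pt(p,l))-uv for l,(n,uv) in obs]),g)
    for l,(n,uv) in obs: print(l,n,'single-view offset mm',np.round(1e3*(ray(n,uv,l[2])-pt(r.x,l))[:2],1))
    return r.x
E
cat > m.py <<'E'
from h import *
po,pi,ca,se=(0,0,.095),(.22,0,.08),(0,-.15,.152),(0,0,.05)
j=fit([(po,top(540,257)),(se,top(535,267)),(ca,top(711,247)),(pi,top(533,47)),(po,sc(254,95)),(ca,sc(68,38)),(pi,sc(254,273))],[.5,0,0]);print('jig',j)
h,e=(0,0,.048),(.22,0,.038)
b=fit([(h,top(254,283)),(e,top(146,98)),(h,sc(576,123)),(e,sc(759,263))],[.5,.2,.5]);print('cast',b)
E
python3 m.py
```

```text
(0, 0, 0.095) top single-view offset mm [ 2.4 -0.8]
(0, 0, 0.05) top single-view offset mm [0.5 0.2]
(0, -0.15, 0.152) top single-view offset mm [ 1.3 -0.5]
(0.22, 0, 0.08) top single-view offset mm [-4.6  0.1]
(0, 0, 0.095) scene single-view offset mm [1.1 0. ]
(0, -0.15, 0.152) scene single-view offset mm [-2.7  1.8]
(0.22, 0, 0.08) scene single-view offset mm [ 0.5 -0.7]
jig [ 0.47224355 -0.13416699  0.07823178]
(0, 0, 0.048) top single-view offset mm [-1.  -0.9]
(0.22, 0, 0.038) top single-view offset mm [0.8 1.2]
(0, 0, 0.048) scene single-view offset mm [-0.2  0.3]
(0.22, 0, 0.038) scene single-view offset mm [ 1.1 -0.6]
cast [0.43709911 0.13866236 0.61767365]
```

```bash
cat >> h.py <<'E'
def go(xyz,yaw):
    o=bot.get_obs(); q=o['tool_rot']; r=R.from_quat([q[1],q[2],q[3],q[0]])
    t=R.from_euler('z',yaw)*R.from_euler('x',np.pi)
    print('t',round(o['t'],2),'pos',np.round(o['eef_pos'],4),'w',round(o['gripper_width'],3),'F',np.round(o['contact_force'],1))
    print('offset',np.round(r.inv().apply(np.array(xyz)-o['eef_pos']),4),'ang',np.round((r.inv()*t).as_rotvec()/(np.pi/4),4))
E
python3 -c "
from h import *
go((.484,-.284,.25),.4138)"
```

```text
t 0.1 pos [ 0.2712 -0.6177  0.303 ] w 1.001 F [-0.9  0.1  0.7]
offset [ 0.329  -0.2198  0.0533] ang [-0.0021  0.0002  0.    ]
```

Emit:
drive_tool([
  {"gripper":255,"offset":[0.329,-0.22,0.053],"angular":[0,0,0]},
  {"gripper":255,"offset":[0.329,-0.22,0.053],"angular":[0,0,0]},
  {"gripper":255,"offset":[0.329,-0.22,0.053],"angular":[0,0,0]},
  {"gripper":255,"offset":[0.329,-0.22,0.053],"angular":[0,0,0]},
  {"gripper":255,"offset":[0.329,-0.22,0.053],"angular":[0,0,0]},
], grip_force=30)

```text
t: 0.6
eef_pos: [0.4052, -0.4072, 0.2702]
tool_rot: [-0.0, 0.979, 0.205, -0.0]
contact_force: [0.7, 0.3, 0.3]
gripper_width: 0.141
grasp_force: 0.0
```

```bash
python3 -c "
from h import *
go((.484,-.284,.25),.4138)"
```

```text
t 0.6 pos [ 0.4052 -0.4072  0.2702] w 0.141 F [0.7 0.3 0.3]
offset [ 0.1217 -0.0811  0.0202] ang [-0.0005  0.0002 -0.0003]
```

Emit:
drive_tool([
  {"gripper":255,"offset":[0.121,-0.081,0.02],"angular":[0,0,0]},
  {"gripper":255,"offset":[0.121,-0.081,0.02],"angular":[0,0,0]},
  {"gripper":255,"offset":[0.121,-0.081,0.02],"angular":[0,0,0]},
  {"gripper":255,"offset":[0.121,-0.081,0.02],"angular":[0,0,0]},
  {"gripper":255,"offset":[0.121,-0.081,0.02],"angular":[0,0,0]},
])

```text
t: 1.1
eef_pos: [0.4833, -0.285, 0.2503]
tool_rot: [-0.0, 0.978, 0.207, -0.0]
contact_force: [-0.4, -0.2, 0.2]
gripper_width: 0.003
grasp_force: 0.0
```

Run:
```python
from h import *
import cv2
go((.484,-.284,.225),.4138)
a=optics.read_camera('scene')[150:270,150:330]; b=optics.read_camera('top')[180:300,300:480]
cv2.imwrite('pics/c3.png',cv2.resize(cv2.hconcat([a,b]),None,fx=2.2,fy=2.2,interpolation=cv2.INTER_CUBIC))
```

```text
t 1.1 pos [ 0.4833 -0.285   0.2503] w 0.003 F [-0.4 -0.2  0.2]
offset [ 0.0011 -0.0006  0.0253] ang [-0.0011  0.0008  0.004 ]
```

View pics/c3.png

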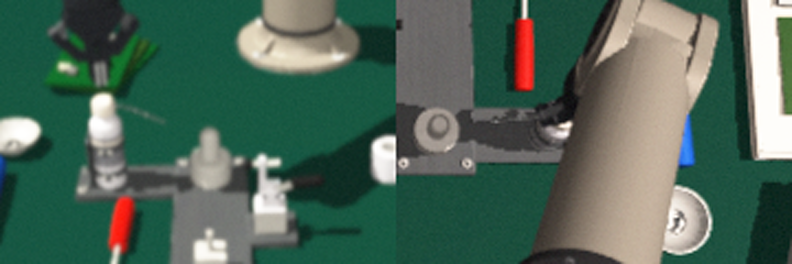

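The fingertips are centred above the cap to within a few mm: left panel tips (100,85), cap (103,98). Pressing down now.

Emit:
drive_tool([
  {"gripper":255,"offset":[0.0015,-0.002,0.014],"angular":[0,0,0]},
  {"gripper":255,"offset":[0.0015,-0.002,0.024],"angular":[0,0,0]},
  {"gripper":255,"offset":[0.0015,-0.002,0.028],"angular":[0,0,0]},
  {"gripper":255,"offset":[0.0015,-0.002,0.03],"angular":[0,0,0]},
  {"gripper":255,"offset":[0.0015,-0.002,0.03],"angular":[0,0,0]},
])

```text
t: 1.7
eef_pos: [0.4825, -0.2845, 0.2206]
tool_rot: [-0.0, 0.979, 0.205, -0.001]
contact_force: [-4.8, 0.3, 8.5]
gripper_width: -0.001
grasp_force: 4.3
```

Emit:
drive_tool([
  {"gripper":255,"offset":[0,0,0.0015],"angular":[0,0,0]},
  {"gripper":255,"offset":[0,0,0.003],"angular":[0,0,0]},
  {"gripper":255,"offset":[0,0,0.003],"angular":[0,0,0]},
])

```text
t: 2.0
eef_pos: [0.4825, -0.2846, 0.2196]
tool_rot: [0.0, 0.979, 0.205, -0.001]
contact_force: [-8.5, 2.6, 22.0]
gripper_width: 0.001
grasp_force: 11.0
```

The force reached 22 N with the tool stopped, so the cap is bottomed out. Releasing.

Emit:
drive_tool([
  {"gripper":255,"offset":[0,0,0.003],"angular":[0,0,0]},
  {"gripper":255,"offset":[0,0,-0.02],"angular":[0,0,0]},
  {"gripper":255,"offset":[0,0,-0.06],"angular":[0,0,0]},
  {"gripper":0,"offset":[0,0,-0.08],"angular":[0,0,0]},
  {"gripper":0,"offset":[0,0,-0.08],"angular":[0,0,0]},
])

```text
t: 2.5
eef_pos: [0.4845, -0.2849, 0.3006]
tool_rot: [0.002, 0.979, 0.205, 0.002]
contact_force: [-0.1, 0.8, -0.5]
gripper_width: 0.332
grasp_force: 0.0
```

```bash
python3 -c "
from h import *
b=[.4371,.1387,.6177]; print(b[0]+.058*np.cos(b[2]),b[1]+.058*np.sin(b[2]))
go((.4844,.1723,.2),.6177)"
```

```text
0.4843823356514656 0.17229137888420398
t 2.5 pos [ 0.4845 -0.2849  0.3006] w 0.332 F [-0.1  0.8 -0.5]
offset [ 0.183  -0.4192  0.0995] ang [ 0.0059 -0.004  -0.2608]
```

Emit:
drive_tool([
  {"gripper":0,"offset":[0.183,-0.419,0.05],"angular":[0.006,-0.004,-0.261]},
  {"gripper":0,"offset":[0.183,-0.419,0.05],"angular":[0.006,-0.004,-0.261]},
  {"gripper":0,"offset":[0.183,-0.419,0.05],"angular":[0.006,-0.004,-0.261]},
  {"gripper":0,"offset":[0.183,-0.419,0.05],"angular":[0.006,-0.004,-0.261]},
  {"gripper":0,"offset":[0.183,-0.419,0.05],"angular":[0.006,-0.004,-0.261]},
])

```text
t: 3.0
eef_pos: [0.4819, -0.0339, 0.2691]
tool_rot: [-0.002, 0.953, 0.304, -0.003]
contact_force: [0.7, 0.1, -1.2]
gripper_width: 1.003
grasp_force: 0.0
```

```bash
python3 -c "
from h import *
go((.4844,.1723,.2),.6177)"
```

```text
t 3.0 pos [ 0.4819 -0.0339  0.2691] w 1.003 F [ 0.7  0.1 -1.2]
offset [ 0.1218 -0.1662  0.0696] ang [-0.0077  0.0051  0.0002]
```

Emit:
drive_tool([
  {"gripper":0,"offset":[0.122,-0.166,0.07],"angular":[-0.008,0.005,0]},
  {"gripper":0,"offset":[0.122,-0.166,0.07],"angular":[-0.008,0.005,0]},
  {"gripper":0,"offset":[0.122,-0.166,0.07],"angular":[-0.008,0.005,0]},
  {"gripper":0,"offset":[0.122,-0.166,0.07],"angular":[-0.008,0.005,0]},
  {"gripper":0,"offset":[0.122,-0.166,0.07],"angular":[-0.008,0.005,0]},
])

```text
t: 3.5
eef_pos: [0.4836, 0.1756, 0.1985]
tool_rot: [-0.001, 0.952, 0.307, -0.001]
contact_force: [-0.3, -0.1, -0.6]
gripper_width: 1.001
grasp_force: 0.0
```

Run:
```python
from h import *
import cv2
go((.4844,.1723,.084),.6177)
a=optics.read_camera('scene')[130:280,290:430]; b=optics.read_camera('top')[170:320,130:320]
cv2.imwrite('pics/c4.png',cv2.resize(cv2.hconcat([a,b]),None,fx=2.4,fy=2.4,interpolation=cv2.INTER_CUBIC))
```

```text
t 3.5 pos [0.4836 0.1756 0.1985] w 1.001 F [-0.3 -0.1 -0.6]
offset [-0.0012  0.0034  0.1145] ang [-0.0029  0.0008  0.009 ]
```

View pics/c4.png

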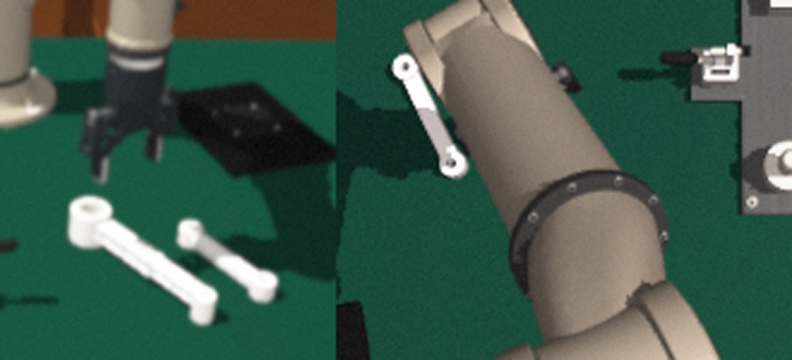

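Clear all round: the fingers straddle the beam beside the hub, and the link at right panel (405,65)–(455,165) is well off. Descending.

Emit:
drive_tool([
  {"gripper":0,"offset":[-0.001,0.003,0.05],"angular":[-0.003,0.001,0]},
  {"gripper":0,"offset":[-0.001,0.003,0.09],"angular":[-0.003,0.001,0]},
  {"gripper":0,"offset":[-0.001,0.003,0.118],"angular":[-0.003,0.001,0]},
  {"gripper":0,"offset":[-0.001,0.003,0.118],"angular":[-0.003,0.001,0]},
  {"gripper":0,"offset":[-0.001,0.003,0.118],"angular":[-0.003,0.001,0]},
])

```text
t: 4.1
eef_pos: [0.4868, 0.1666, 0.083]
tool_rot: [0.002, 0.953, 0.304, 0.001]
contact_force: [-0.1, 0.0, 0.6]
gripper_width: 1.002
grasp_force: 0.0
```

```bash
python3 -c "
from h import *
go((.4844,.1723,.080),.6177)"
```

```text
t 4.1 pos [0.4868 0.1666 0.083 ] w 1.002 F [-0.1  0.   0.6]
offset [ 0.0014 -0.006   0.003 ] ang [ 0.0047 -0.0007 -0.0003]
```

Emit:
drive_tool([
  {"gripper":0,"offset":[0.0014,-0.005,0.003],"angular":[0.004,0,0]},
  {"gripper":0,"offset":[0.0014,-0.005,0.003],"angular":[0.004,0,0]},
  {"gripper":0,"offset":[0.0014,-0.005,0.003],"angular":[0.004,0,0]},
])

```text
t: 4.4
eef_pos: [0.4856, 0.173, 0.0812]
tool_rot: [-0.0, 0.952, 0.305, 0.002]
contact_force: [-0.3, -0.1, 0.4]
gripper_width: 0.999
grasp_force: 0.0
```

```bash
python3 -c "
from h import *
go((.4844,.1723,.080),.6177)"
```

```text
t 4.4 pos [0.4856 0.173  0.0812] w 0.999 F [-0.3 -0.1  0.4]
offset [-0.0014 -0.0001  0.0012] ang [ 0.0012 -0.0052  0.0016]
```

Within 1.5 mm. Closing.

Emit:
drive_tool([
  {"gripper":130,"offset":[-0.001,0,0.001],"angular":[0,0,0]},
  {"gripper":255,"offset":[-0.001,0,0.001],"angular":[0,0,0]},
  {"gripper":255,"offset":[-0.001,0,0.001],"angular":[0,0,0]},
  {"gripper":255,"offset":[-0.001,0,0.001],"angular":[0,0,0]},
  {"gripper":255,"offset":[-0.001,0,0.001],"angular":[0,0,0]},
], grip_force=80)

```text
t: 4.9
eef_pos: [0.4842, 0.1725, 0.0793]
tool_rot: [-0.0, 0.952, 0.305, 0.001]
contact_force: [-2.0, -0.8, 5.3]
gripper_width: 0.294
grasp_force: 79.9
```

Emit:
drive_tool([
  {"gripper":255,"offset":[0,0,0],"angular":[0,0,0]},
  {"gripper":255,"offset":[0,0,-0.02],"angular":[0,0,0]},
  {"gripper":255,"offset":[0,0,-0.05],"angular":[0,0,0]},
  {"gripper":255,"offset":[0,0,-0.08],"angular":[0,0,0]},
  {"gripper":255,"offset":[0,0,-0.1],"angular":[0,0,0]},
])

```text
t: 5.4
eef_pos: [0.4837, 0.1716, 0.1798]
tool_rot: [-0.0, 0.953, 0.304, 0.001]
contact_force: [1.3, 0.4, -5.7]
gripper_width: 0.292
grasp_force: 80.3
```

Emit:
drive_tool([
  {"gripper":255,"offset":[0,0,-0.05],"angular":[0,0,0]},
  {"gripper":255,"offset":[0,0,-0.08],"angular":[0,0,0]},
  {"gripper":255,"offset":[0,0,-0.08],"angular":[0,0,0]},
  {"gripper":255,"offset":[0,0,-0.08],"angular":[0,0,0]},
])

```text
t: 5.8
eef_pos: [0.4832, 0.1712, 0.2578]
tool_rot: [0.0, 0.953, 0.304, 0.0]
contact_force: [-1.5, -0.4, -8.1]
gripper_width: 0.291
grasp_force: 80.7
```

Run:
```python
from h import *
import cv2
go((.531,-.1297,.26),.0785)
print(bot.get_obs()['torque'])
a=optics.read_camera('scene')[100:260,270:430]; b=optics.read_camera('top')[160:320,130:320]
cv2.imwrite('pics/c5.png',cv2.resize(cv2.hconcat([a,b]),None,fx=2.2,fy=2.2,interpolation=cv2.INTER_CUBIC))
```

```text
t 5.8 pos [0.4832 0.1712 0.2578] w 0.291 F [-1.5 -0.4 -8.1]
offset [-0.1355  0.2729 -0.0021] ang [ 6.000e-04 -6.000e-04  6.874e-01]
[-0.03392666  0.07428467  0.02848646]
```

View pics/c5.png

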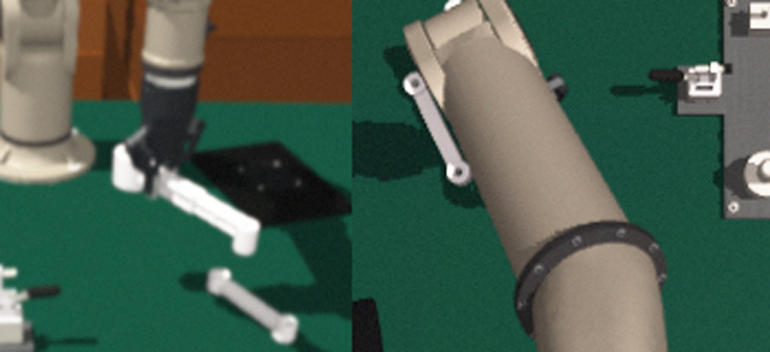

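The casting is held and looks level: hub left panel (127,165), eye (247,237), link left in place. Carrying it over the jig at height.

Emit:
drive_tool([
  {"gripper":255,"offset":[-0.01,0.02,0],"angular":[0,0,0.05]},
  {"gripper":255,"offset":[-0.027,0.055,0],"angular":[0,0,0.14]},
  {"gripper":255,"offset":[-0.044,0.09,0],"angular":[0,0,0.23]},
  {"gripper":255,"offset":[-0.062,0.125,0],"angular":[0,0,0.32]},
  {"gripper":255,"offset":[-0.08,0.16,0],"angular":[0,0,0.41]},
])

```text
t: 6.4
eef_pos: [0.5103, -0.0065, 0.2565]
tool_rot: [-0.0, 0.989, 0.147, -0.001]
contact_force: [1.0, 0.0, -6.9]
gripper_width: 0.294
grasp_force: 80.6
```

```bash
python3 -c "
from h import *
go((.531,-.1297,.255),.0785)"
```

```text
t 6.4 pos [ 0.5103 -0.0065  0.2565] w 0.294 F [ 1.   0.  -6.9]
offset [-0.016   0.1239  0.0014] ang [-0.0012  0.0029  0.2748]
```

Emit:
drive_tool([
  {"gripper":255,"offset":[-0.005,0.035,0],"angular":[0,0,0.08]},
  {"gripper":255,"offset":[-0.009,0.07,0],"angular":[0,0,0.16]},
  {"gripper":255,"offset":[-0.013,0.1,0],"angular":[0,0,0.22]},
  {"gripper":255,"offset":[-0.016,0.118,0],"angular":[0,0,0.26]},
  {"gripper":255,"offset":[-0.016,0.124,0],"angular":[0,0,0.275]},
])

```text
t: 6.9
eef_pos: [0.5315, -0.1302, 0.257]
tool_rot: [-0.0, 0.999, 0.038, -0.001]
contact_force: [-0.4, 0.6, -6.9]
gripper_width: 0.29
grasp_force: 80.6
```

Emit:
drive_tool([
  {"gripper":255,"offset":[0,0,0.005],"angular":[0,0,0]},
  {"gripper":255,"offset":[0,0,0.015],"angular":[0,0,0]},
  {"gripper":255,"offset":[0,0,0.025],"angular":[0,0,0]},
  {"gripper":255,"offset":[0,0,0.025],"angular":[0,0,0]},
])

```text
t: 7.3
eef_pos: [0.5313, -0.1265, 0.2317]
tool_rot: [-0.001, 0.999, 0.042, -0.001]
contact_force: [-0.5, 0.3, -7.3]
gripper_width: 0.298
grasp_force: 80.3
```

Run:
```python
from h import *
import cv2
go((.531,-.1297,.204),.0785)
A=optics.read_camera('scene'); B=optics.read_camera('top'); cv2.imwrite('pics/A6.png',A);cv2.imwrite('pics/B6.png',B)
cv2.imwrite('pics/c6.png',cv2.resize(cv2.hconcat([A[150:300,170:310],B[130:280,260:390]]),None,fx=2.9,fy=2.9,interpolation=cv2.INTER_CUBIC))
```

```text
t 7.3 pos [ 0.5313 -0.1265  0.2317] w 0.298 F [-0.5  0.3 -7.3]
offset [-0.0005  0.0032  0.0277] ang [-0.0026  0.0024  0.0059]
```

View pics/c6.png

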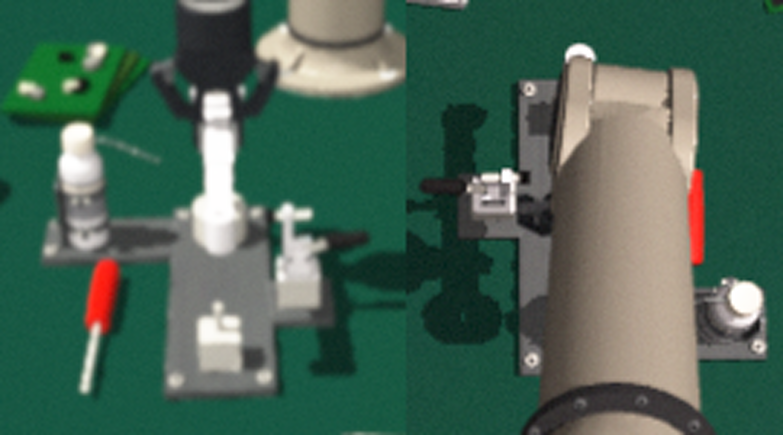

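The left panel shows the eye end (217,205) overlapping the seat below it, and the clamp and can are clear. Lowering the last 28 mm, then checking the eye by projection.

Emit:
drive_tool([
  {"gripper":255,"offset":[0,0.001,0.01],"angular":[0,0,0]},
  {"gripper":255,"offset":[0,0.001,0.02],"angular":[0,0,0]},
  {"gripper":255,"offset":[0,0.001,0.027],"angular":[0,0,0]},
  {"gripper":255,"offset":[0,0.001,0.027],"angular":[0,0,0]},
  {"gripper":255,"offset":[0,0.001,0.027],"angular":[0,0,0]},
])

```text
t: 7.9
eef_pos: [0.5326, -0.129, 0.2066]
tool_rot: [-0.0, 0.999, 0.04, 0.001]
contact_force: [0.6, -0.8, -6.0]
gripper_width: 0.291
grasp_force: 80.5
```

Run:
```python
from h import *
import cv2
go((.531,-.1297,.204),.0785)
A=optics.read_camera('scene'); go((.531,-.1297,.204),.0785); B=optics.read_camera('top'); go((.531,-.1297,.204),.0785)
j=(.4727,-.1341,.0785);c,s=np.cos(j[2]),np.sin(j[2])
P=lambda l,z:np.array([j[0]+c*l,j[1]+s*l,z])
r0,c0=150,170
for nm,l,z in(('eyetop',.22,.125+.038),('eyebot',.22,.125),('hubtop',0,.173),('pin',.22,.08)):
    u=proj('scene',P(l,z)); v=proj('top',P(l,z)); print(nm,'A',np.round((u-[170,165]+.5)*5-.5),'B',np.round((v-[260,130]+.5)*5-.5))
cv2.imwrite('pics/c7.png',cv2.resize(cv2.hconcat([A[165:275,170:260],B[130:240,280:340]]),None,fx=5,fy=5,interpolation=cv2.INTER_CUBIC))
```

```text
t 7.9 pos [ 0.5326 -0.129   0.2066] w 0.291 F [ 0.6 -0.8 -6. ]
offset [-0.0017  0.0005  0.0026] ang [-0.001  -0.002   0.0028]
t 7.95 pos [ 0.5329 -0.1291  0.207 ] w 0.294 F [ 1.1 -0.7 -5.7]
offset [-0.0019  0.0005  0.003 ] ang [-0.0008 -0.0029  0.0028]
t 8.0 pos [ 0.533  -0.1291  0.2072] w 0.292 F [-0.1 -0.1 -5.4]
offset [-0.002   0.0005  0.0032] ang [-0.0006 -0.0035  0.0028]
eyetop A [372. 329.] B [301. 122.]
eyebot A [375. 386.] B [296. 145.]
hubtop A [372. 116.] B [311. 506.]
pin A [377. 450.] B [289. 171.]
```

View pics/c7.png

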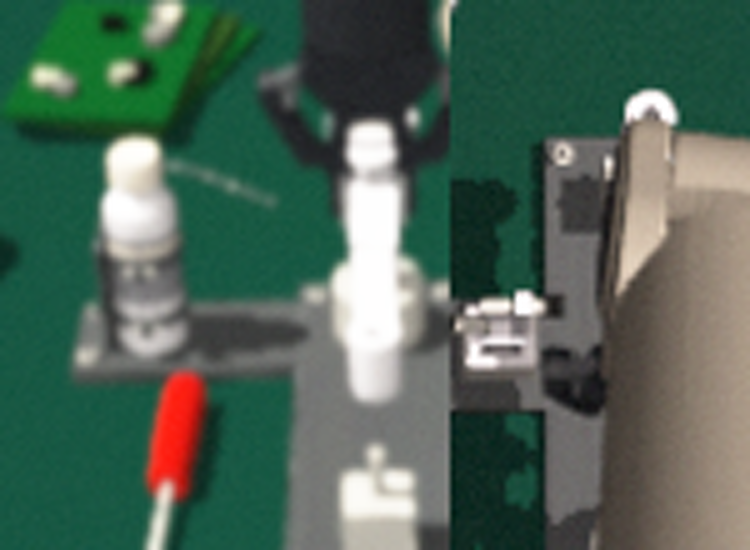

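The eye (374,325; B 651,113) and pin (376,455) agree with the projections, apart from the 2 mm in x and 3 mm in z that the state also shows. Trimming those out.

Emit:
drive_tool([
  {"gripper":255,"offset":[-0.001,0,0.0015],"angular":[0,0,0]},
  {"gripper":255,"offset":[-0.002,0,0.003],"angular":[0,0,0]},
  {"gripper":255,"offset":[-0.002,0,0.003],"angular":[0,0,0]},
  {"gripper":255,"offset":[-0.002,0,0.003],"angular":[0,0,0]},
  {"gripper":255,"offset":[-0.002,0,0.003],"angular":[0,0,0]},
])

```text
t: 8.5
eef_pos: [0.5308, -0.1292, 0.204]
tool_rot: [-0.0, 0.999, 0.04, 0.001]
contact_force: [-0.0, 0.1, -6.0]
gripper_width: 0.29
grasp_force: 80.5
```

Emit:
drive_tool([
  {"gripper":255,"offset":[0,0,0],"angular":[0,0,0]},
  {"gripper":255,"offset":[0,0,0],"angular":[0,0,0]},
  {"gripper":255,"offset":[0,0,0],"angular":[0,0,0]},
  {"gripper":255,"offset":[0,0,0],"angular":[0,0,0]},
  {"gripper":255,"offset":[0,0,0],"angular":[0,0,0]},
])

```text
t: 9.0
eef_pos: [0.5307, -0.1292, 0.2039]
tool_rot: [-0.0, 0.999, 0.04, 0.001]
contact_force: [0.1, -0.2, -5.8]
gripper_width: 0.292
grasp_force: 80.5
```

Run:
```python
from h import *
import cv2
go((.531,-.1297,.204),.0785)
A=optics.read_camera('scene'); B=optics.read_camera('top'); go((.531,-.1297,.204),.0785)
cv2.imwrite('pics/c8.png',cv2.resize(cv2.hconcat([A[165:275,170:260],B[130:240,280:340]]),None,fx=5,fy=5,interpolation=cv2.INTER_CUBIC))
```

```text
t 9.0 pos [ 0.5307 -0.1292  0.2039] w 0.292 F [ 0.1 -0.2 -5.8]
offset [ 0.0003  0.0006 -0.0001] ang [-0.0008 -0.0026  0.0029]
t 9.1 pos [ 0.5307 -0.1292  0.2039] w 0.289 F [ 0.2  0.3 -6.6]
offset [ 0.0002  0.0005 -0.0001] ang [-0.0008 -0.0027  0.0029]
```

View pics/c8.png

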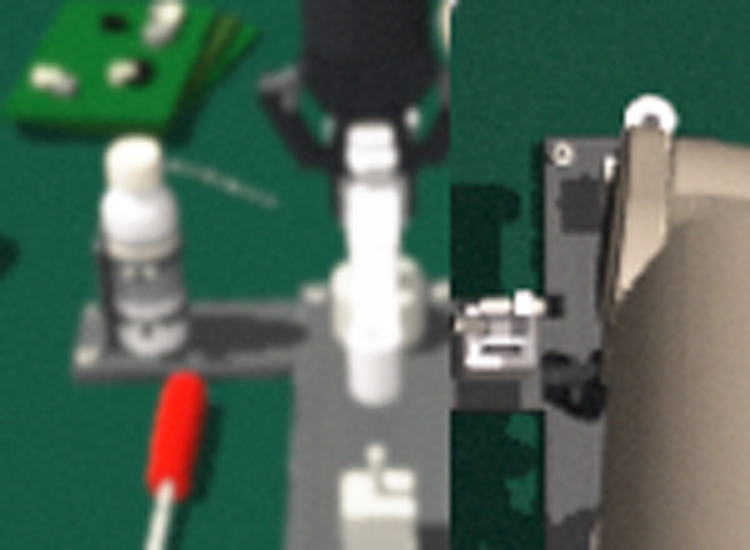

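The eye now sits at (651,121) in the top view against the predicted (651,122), and the pose is steady. Handing in.

```bash
python3 -c "
from station import bot
print(bot.hand_in())"
```

```text
the job is handed in; nothing more can be done
None
```

I pressed the spray cap fully down (22 N, tool stopped) and released it, then handed in at about 9 s with the casting held level over the jig, hub about 3 cm above the post and eye over the pin. The hub was hidden behind the gripper, so its position is calculated rather than seen. Nothing was seen to shift, but the dish and driver were not rechecked at the end.

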